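# Start the clamp screw of the sterilising pot

## Task

Lift the handwheel screw out of its moulded holder and set it upright in the threaded neck of the clamp pot so that it rests on top of the thread, not yet in it. Turn it backward (anticlockwise from above) until it drops into the thread, then forward (clockwise) one full turn, and finish while still holding the screw in the gripper there, started but not wound down. Leave the other things on the bench where they are.

Things in the scene. Friction and masses are not known exactly. Their poses are not given: they have to be found in the camera images.
- screw: Loose upright clamp screw, 0.36 kg. Origin: on its axis at the underside of its two thread lugs, z up. Steel shank 20 mm diameter from 40 mm below the origin (last 7 mm tapered) to 30 mm above. Two lugs 3.6 mm thick along +x and -x, out to 18 mm from the axis. Aluminium disc handwheel 80 mm diameter, 30 to 40 mm above the origin, with a hub and a crank handle.
- hub (a point): Centre of the screw's dark steel hub, on the axis 47 mm above the screw's origin, same axes. Hub 26 mm diameter, 14 mm high, standing on the handwheel disc.
- crank (a point): Middle of the screw's upright round black crank handle, 12 mm diameter, 40 mm high (20 mm above and below this point), standing on the disc 32 mm from the axis in the screw's +x direction, in line with the lugs. Rigid with the wheel, it does not spin. This point is 60 mm above the screw's origin.
- holder: Fixed moulded grey holder, 130 x 130 mm, 80 mm high, origin under its centre. The screw stands in its cavity: the wheel in a round recess 93 mm diameter, 8 mm deep, the shank in a 51 mm hole below. In it the screw's origin is 42 mm above the bench, the hub's top 96 mm. The screw comes out straight upward.
- pot: Fixed steel clamp pot, 160 mm diameter, lid 66 mm high, origin under its centre, z up. A dark crossbar 168 mm long, 26 mm wide runs along its x axis (top at 95 mm). In the middle stands a steel neck, 54 mm outer diameter, 136 mm high, open on top, the thread inside it (22 mm bore, 40 mm over the thread grooves).
- thread (a point): Point on the neck's axis at the thread's crest, 135 mm above the bench; axes as the pot. Right-handed two-start thread, 16 mm down per clockwise turn. Its two entries face the pot's +x and -x. Set in with the lugs 25 to 130 (best 90) degrees clockwise of the crossbar, the screw rests on a ramp, its origin 0 to 3 mm below this point; a stop tooth blocks clockwise turning there.
- entry (a point): One thread entry (13 mm from the axis on the pot's +x, crest height; twin opposite). Turned anticlockwise, the lugs climb the ramp; about in line with the entries the screw falls by its own weight to 8 mm below the crest; a tooth stops it about 10 degrees on. Clockwise it then sinks by its own weight, to 24 mm after one turn. Turns easily (greased, under 0.2 Nm), stays where left, 1 mm side play.
- dropper: Bystander: small amber dropper bottle, 32 mm diameter, 75 mm high, origin under its centre.
- rack: Bystander: white tube rack 60 x 160 mm, 45 mm high with a few tubes up to 76 mm high, origin under its centre.
- cottonjar: Bystander: white jar 70 mm diameter, 85 mm high, origin under its centre.
- slidebox: Bystander: flat grey slide box 90 x 70 x 30 mm, origin under its centre.
There are look-alikes about, which are no part of the job. What is meant by the holder is not purple, and is the smaller of those in its own colour.

How it is judged:
By the outcome, as a careful person would: the job done as asked, in the order asked, and still so for the second after the job is handed in, while the arm keeps its last pose, push and grip.
It also fails if it takes over 72 s, if anything falls off the work surface, if the arm or the gripper's body presses on something with over 40 N, if the wrist force passes 120 N, or if a joint passes its speed limit or range.

## Robot

A 7-joint arm with a two-finger parallel gripper is mounted at the origin on the work surface. World frame = base frame: x ahead of the robot, y to its left, z up, the work surface at z = 0. Lengths are in m, angles in rad, forces in N, time in s.
With the tool pointing down it reaches from about 0.4 to 0.85 m from the base axis. Payload 10.4 kg.
Tool frame: the origin (TCP) lies midway between the tips of the shut fingers; the grasp point (between the pads) lies 19 mm behind it; z points along the fingers, y is the line along which they close (so a half turn about z gives the same grasp; the last joint's range is limited). The gripper opens to 87 mm and grips with 3 to 60 N. Pads are 19 mm wide; open, the fingers measure 117 mm over their backs; the gripper's body (75 mm by 190 mm) begins 51 mm behind the grasp point.
Start: joints at [1.302, 0.332, -0.065, 1.46, 0.022, 1.35, -0.088], TCP at [0.152, -0.606, 0.223] pointing down, gripper open.
Joint ranges: [-2.6, 2.6], [-0.5, 2.12], [-1.47, 1.34], [0.16, 2.42], [-1.27, 4.41], [0.06, 2.06], [-2.6, 2.6]. Speed limits (rad/s): [2.22, 2.22, 2.79, 2.79, 3.14, 3.14, 3.14].

## Interface

Orientations are given as a unit quaternion [x, y, z, w].
In Python, from bench import r gives the robot as it stands.
- The arm moves only by the tool carry_out, never from a script. Its argument "steps" is a list that holds one entry, the list of rows, each a list of 6 numbers: the shift along the tool's x, y, z in cm, then the turn, a rotation vector about the tool's x, y, z in rad. In form: [[[dx, dy, dz, wx, wy, wz], ...]]. A call has 1 to 20 rows; each row is the pose to reach, as a shift and turn from the pose commanded when the call began, along the tool's axes at that moment; what a row does not reach only later rows make up. A row lasts 1/12 s, in which the tool goes at most 41.7 mm and 7.16 degrees, less where a joint would pass 70% of its speed; a pose out of reach is approached as far as the arm can. A call with a gripper value outside its range is refused whole. "hand" is the closure, from -1 (fully open) to 1 (shut), set as the call begins (left out, the last holds). The fingers move at their own pace and stop on an object; "squeeze" is the grip in N (left out, the last holds). Time passes only in rows, so rows that repeat a pose let the fingers close. It gives the time, the measured TCP pose, the force, the opening and the grip force at its end, in the units of the state.
- r.read_state(): the state, without advancing time (a new reading comes with each control period).
- r.camera(name): name is "side" or "top"; returns the picture (480x640x3 uint8, red, green, blue); there is no depth.
- r.camera_params(name): a dict with "fx", "fy", "cx", "cy" (pixels), "view" (4x4, takes a point from world to camera coordinates). Camera axes: x right, y up, looking along -z (the intrinsics and any distortion apply to the point x, -y, -z); pixel columns grow to the right and rows downward; lengths in m; the calibration is good to about 2 mm. A picture is of the moment at which its call begins. camera_params takes no time and is no camera call.
- r.close_job(): hands the job in; it is judged then, once.
The state is a dict: "time": time; "joint_positions": joint angles; "joint_vel": joint speeds; "joint_torque": joint torques, N m; "ee_pos": TCP position; "eef_rot": TCP orientation; "ft_force": force on the tool from outside, world axes, zero at the start; "torque": the same for the moment, N m; "width": finger opening in m; "grip_force": force on a finger pad.
Only numpy, scipy, OpenCV 4.12 (cv2) and the standard library are available. Lean on these libraries where they do the work, as an engineer would, in place of code of your own. Each camera call takes 0.05 s, during which the arm holds its last target. There are 200 camera calls.

## Working session

There is one attempt and no reset: what is moved stays moved. The work goes in short steps, Python scripts to look and compute and a tool call to move; the robot and the scene stay as the last step left them, time stands still between calls to the robot, and variables do not carry over. Pictures are saved under pics/ and viewed, at most 10 in all, crops included, and the job is handed in when it is done.

Besides the shell and the picture viewer there is one more tool, called after "Emit:" as name(argument=value, ...), one argument or row to a line, values as JSON. carry_out: Moves the arm, as the interface text tells. Its arguments: {"type":"object","properties":{"steps":{"type":"array","items":{"type":"array","items":{"type":"array","items":{"type":"number"}}}},"hand":{"type":"number"},"squeeze":{"type":"number"}},"required":["steps"]}

```bash
mkdir -p pics
cat > h.py <<'E'
import numpy as np,cv2
from bench import r
def shot(n,f):
    im=np.ascontiguousarray(r.camera(n)[:,:,::-1]); cv2.imwrite('pics/'+f,im); return im
def ray(n,uv):
    p=r.camera_params(n);V=np.array(p['view']);R=V[:3,:3]
    o=-R.T@V[:3,3]
    d=np.array([(uv[0]-p['cx'])/p['fx'],-(uv[1]-p['cy'])/p['fy'],-1.])
    return o,R.T@d
def onz(n,uv,z):
    o,d=ray(n,uv);return o+d*(z-o[2])/d[2]
def proj(n,P):
    p=r.camera_params(n);V=np.array(p['view']);c=V[:3,:3]@np.array(P)+V[:3,3]
    return p['cx']+p['fx']*c[0]/-c[2],p['cy']+p['fy']*-c[1]/-c[2]
E
python3 - <<'E'
from h import *
shot('top','t0.png');shot('side','s0.png')
for n in('top','side'):
    print(r.camera_params(n)); print(ray(n,(320,240)))
print(r.read_state())
E
```

```text
{'fx': 524.3320932051919, 'fy': 524.3320932051919, 'cx': 317.03036195379497, 'cy': 245.6029332941905, 'view': array([[ 0.10003528, -0.99497431,  0.00436697,  0.03153927],
       [ 0.9740837 ,  0.0988279 ,  0.20345513, -0.53197255],
       [-0.2028642 , -0.01609889,  0.97907453, -1.52042142],
       [ 0.        ,  0.        ,  0.        ,  1.        ]])}
(array([0.20659167, 0.05947739, 1.5967007 ]), array([ 0.21383968,  0.01151976, -0.97687571]))
{'fx': 448.30001403964604, 'fy': 448.30001403964604, 'cx': 322.9659800359878, 'cy': 232.31073769564676, 'view': array([[-0.99903341, -0.04264503, -0.01066098,  0.51655742],
       [ 0.02236504, -0.70191296,  0.71191151, -0.01742733],
       [-0.03784257,  0.71098494,  0.70218826, -1.42798506],
       [ 0.        ,  0.        ,  0.        ,  1.        ]])}
(array([0.46240926, 1.02507201, 1.02062807]), array([ 0.04406863, -0.69866356, -0.71432846]))
{'time': 0.1, 'joint_positions': array([ 1.30241404,  0.33278275, -0.06472549,  1.46087231,  0.02159257,
        1.34988819, -0.08847918]), 'joint_vel': array([ 2.20158229e-05, -5.47174298e-04, -7.33492798e-04, -6.02874270e-04,
        5.10571295e-04,  9.54446037e-05,  2.51113833e-04]), 'joint_torque': array([ 6.86026251e-04, -6.24551010e+01,  2.42275541e-02, -3.90715206e+01,
       -6.14663120e-02,  3.66632547e-02,  9.89785849e-05]), 'ee_pos': array([ 0.15200057, -0.60587396,  0.22184259]), 'eef_rot': array([ 9.92454336e-01,  1.22613202e-01, -9.77039081e-05, -6.20050779e-04]), 'ft_force': array([ 0.5059022 , -0.53213766,  0.30055176]), 'torque': array([0.01344921, 0.05100564, 0.02608966]), 'grip_force': 0.0, 'width': 0.08702504284289712}
```

View pics/t0.png

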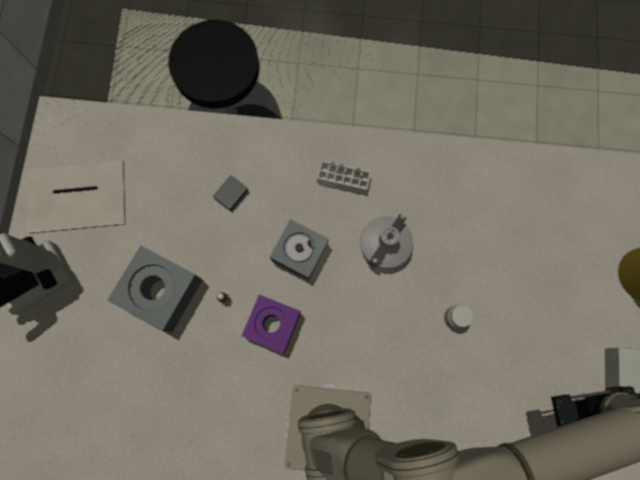

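View pics/s0.png

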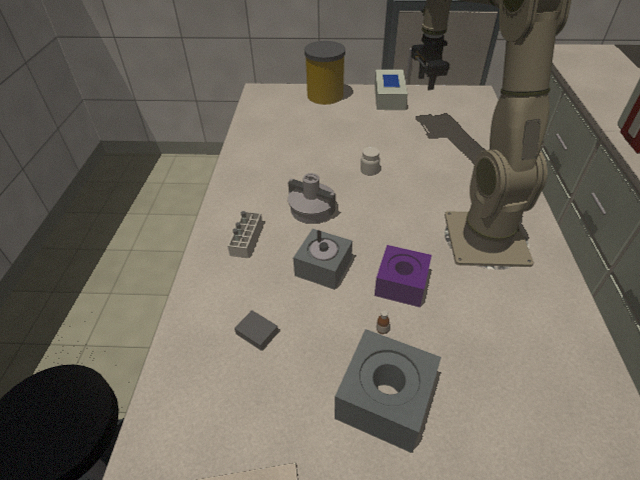

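Top picture: the holder candidates are small grey with the screw (300,248), purple (271,324) and large grey (156,287). I choose the small grey one at (300,248). The pot is at (387,244), its neck at (390,237), and the crossbar runs from (377,262) to (402,217). In the side picture the holder is at (323,250) and the pot at (312,195).

Run:
```python
from h import *
t=cv2.imread('pics/t0.png');s=cv2.imread('pics/s0.png')
f=lambda im,x,y,w,h,k:cv2.resize(im[y:y+h,x:x+w],None,fx=k,fy=k,interpolation=cv2.INTER_CUBIC)
a=f(t,260,205,160,75,5)            # 800x375
b=np.hstack([f(s,285,165,60,56,4),f(s,290,225,66,56,4)])
b=cv2.copyMakeBorder(b,0,0,0,800-b.shape[1],cv2.BORDER_CONSTANT)
cv2.imwrite('pics/c0.png',np.vstack([a,b]))
```

```text
(no output)
```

View pics/c0.png

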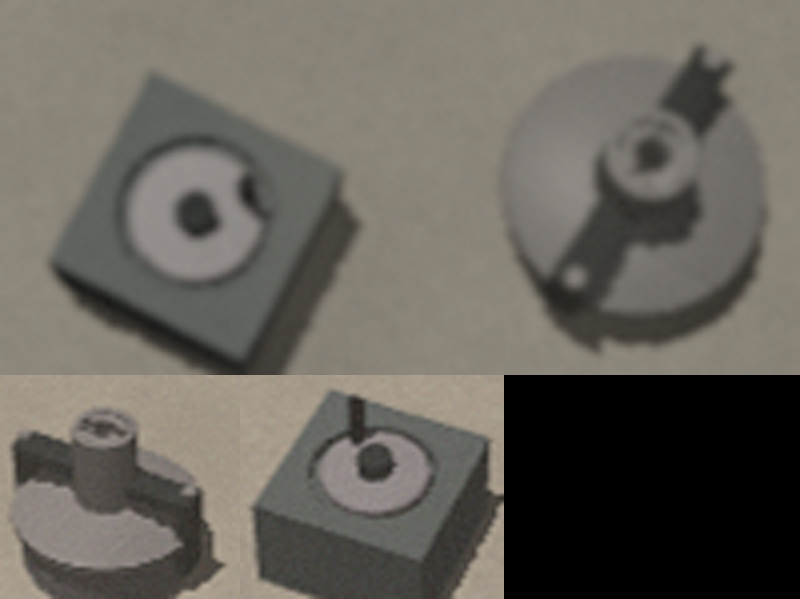

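The crop confirms the choice. The small grey block holds the aluminium wheel, with its hub at top pixel (299.4,247.4) and black crank near (309.5,242). The neck top is at (390.4,235.6).

Run:
```python
from h import *
np.set_printoptions(precision=4,suppress=True)
t=lambda x,y:(260+x/5-.4,205+y/5-.4)
s2=lambda x,y:(290+(x-240)/4-.4,225+(y-375)/4-.4)
s1=lambda x,y:(285+x/4-.4,165+(y-375)/4-.4)
print('disc',onz('top',t(196,212),.082),'hubtop',onz('top',t(198,211),.096))
print('side disc',onz('side',s2(374,471),.082),'hubtop',onz('side',s2(375,456),.096))
d=onz('top',t(196,212),.082)
print('crank top',onz('top',t(247,182),.122)-d, onz('side',s2(355,400),.122)-onz('side',s2(374,471),.082),'base',onz('side',s2(358,440),.082)-onz('side',s2(374,471),.082))
print('neck',onz('top',t(652,153),.136),onz('side',s1(105,427),.136))
a=onz('top',t(710,60),.095);b=onz('top',t(567,288),.095);print('bar',a,b,(a+b)/2,np.degrees(np.arctan2(*(a-b)[1::-1])),np.linalg.norm(a-b))
for w in((245,185),(258,205)):print(t(*w))
im=cv2.imread('pics/t0.png');hsv=cv2.cvtColor(im,cv2.COLOR_BGR2GRAY)
print(hsv[234:252,303:318])
# predicted crank axis pixels by angle
for A in range(-60,61,20):
    e=.032*np.array([np.cos(np.radians(A)),np.sin(np.radians(A))])
    for z in(.082,.122):print(A,z,*[np.round(proj(n,[d[0]+e[0],d[1]+e[1],z]),1) for n in('top','side')])
```

```text
disc [0.5108 0.1374 0.082 ] hubtop [0.5087 0.1356 0.096 ]
side disc [0.5098 0.1413 0.082 ] hubtop [0.509  0.1398 0.096 ]
crank top [ 0.0125 -0.0294  0.04  ] [ 0.0145 -0.0317  0.04  ] base [ 0.013  -0.0307 -0.    ]
neck [ 0.5605 -0.121   0.136 ] [ 0.5596 -0.1191  0.136 ]
bar [ 0.6303 -0.1562  0.095 ] [ 0.4851 -0.0827  0.095 ] [ 0.5577 -0.1194  0.095 ] -26.870977709786747 0.16275046518151678
(308.6, 241.6)
(311.20000000000005, 245.6)
[[ 89  85  80  79  83  90  96  99 100 101 100 100 100 102 102]
 [112 104  96  88  83  82  84  95  99 101 102 102 101 100 101]
 [131 125 116 105  93  82  77  84  96  99 102 101 100 100 100]
 [142 138 132 122 110  94  81  80  90  97 101 101 102 102 101]
 [143 142 141 137 127 109  92  84  88  93  98 101 102 101 102]
 [143 143 144 141 131 109  86  83  85  89  95 100 102 102 102]
 [143 142 142 137 122  89  64  68  80  86  91  96 102 102 102]
 [142 142 140 129 104  66  47  56  77  86  88  95 101 102 103]
 [142 142 139 128  98  59  42  54  79  90  91  93  99 100 103]
 [140 141 139 129  99  58  36  46  76  91  93  93  98 101 102]
 [132 141 141 133 108  67  35  43 
[... 292 characters left out ...]
34 140 139 139 138 133 116  91  81  90  97 101 102]
 [ 85 117 136 140 139 139 139 137 122  98  86  94 101 102 101]
 [112 132 139 139 139 138 139 135 119  91  86  95 101 102 101]]
-60 0.082 [308.7 242.6] [317.7 240.6]
-60 0.122 [308.6 239.7] [317.5 230.8]
-40 0.082 [306.6 239.6] [314.7 242.3]
-40 0.122 [306.4 236.6] [314.4 232.5]
-20 0.082 [303.6 237.5] [312.6 244.6]
-20 0.122 [303.3 234.4] [312.2 234.9]
0 0.082 [300.  236.5] [311.7 247.3]
0 0.122 [299.6 233.4] [311.3 237.6]
20 0.082 [296.2 236.7] [312.1 250.1]
20 0.122 [295.7 233.7] [311.8 240.4]
40 0.082 [292.8 238.2] [313.9 252.6]
40 0.122 [292.2 235.2] [313.5 242.9]
60 0.082 [290.1 240.8] [316.7 254.6]
60 0.122 [289.4 237.8] [316.4 244.8]
```

Emit:
carry_out(
  steps=[
    [[35,-14,0,0,0,-0.6],[35,-14,0,0,0,-0.6],[35,-14,0,0,0,-0.6],[35,-14,0,0,0,-0.6],[35,-14,0,0,0,-0.6],[35,-14,0,0,0,-0.6],[35,-14,0,0,0,-0.6],[35,-14,0,0,0,-0.6],[35,-14,0,0,0,-0.6],[53,-63.5,0,0,0,-1.73],[53,-63.5,0,0,0,-1.73],[53,-63.5,0,0,0,-1.73],[53,-63.5,0,0,0,-1.73],[53,-63.5,0,0,0,-1.73],[53,-63.5,0,0,0,-1.73],[53,-63.5,0,0,0,-1.73],[53,-63.5,0,0,0,-1.73],[53,-63.5,0,0,0,-1.73],[53,-63.5,0,0,0,-1.73],[53,-63.5,0,0,0,-1.73]],
  ],
  hand=-1,
)

```text
time: 1.77
ee_pos: [0.5039, 0.0712, 0.2226]
eef_rot: [0.55, 0.835, -0.0, 0.0]
ft_force: [0.5, -0.9, 0.2]
width: 0.0871
grip_force: 0.0
```

```bash
cat >> h.py <<'E'
from scipy.spatial.transform import Rotation as Ro
def go(x,y,z,yaw=None):
    "shift cm and turn to reach TCP world pose; yaw = direction of tool y, deg"
    s=r.read_state();R=Ro.from_quat(s['eef_rot']);p=s['ee_pos']
    yy=R.as_matrix()[:,1];cur=np.degrees(np.arctan2(yy[1],yy[0]))
    T=R if yaw is None else Ro.from_matrix(np.array([[-np.sin(np.radians(yaw)),np.cos(np.radians(yaw)),0],[np.cos(np.radians(yaw)),np.sin(np.radians(yaw)),0],[0,0,-1]]).T)
    # columns x,y,z
    print('t',round(s['time'],2),'p',p.round(4),'yaw',cur.round(1),'q7',s['joint_positions'][6].round(2),'F',s['ft_force'].round(1),'M',s['torque'].round(2),'w',round(s['width'],4),'g',round(s['grip_force'],1))
    if yaw is not None:
        a=np.radians(yaw); T=Ro.from_matrix(np.column_stack([[-np.sin(a),np.cos(a),0],[np.cos(a),np.sin(a),0],[0,0,-1]]))
    print('shift cm',(R.inv().apply(np.array([x,y,z])-p)*100).round(2),'rot',(R.inv()*T).as_rotvec().round(3))
E
python3 - <<'E'
from h import *
go(.510,.139,.16,23)
E
```

```text
t 1.77 p [0.5039 0.0712 0.2226] yaw 23.2 q7 0.1 F [ 0.5 -0.9  0.2] M [ 0.04 -0.24 -0.04] w 0.0871 g 0.0
shift cm [6.   3.24 6.25] rot [0.    0.001 0.004]
```

Emit:
carry_out(
  steps=[
    [[6,3.2,4,0,0,0],[6,3.2,6.5,0,0,0],[6,3.2,6.5,0,0,0],[6,3.2,6.5,0,0,0],[6,3.2,6.5,0,0,0]],
  ],
)

```text
time: 2.18
ee_pos: [0.5099, 0.1364, 0.1575]
eef_rot: [0.55, 0.835, -0.001, -0.0]
ft_force: [1.3, -0.3, 0.4]
width: 0.0868
grip_force: 0.0
```

Run:
```python
from h import *
go(.510,.139,.084,23)
t=shot('top','t1.png');s=shot('side','s1.png')
f=lambda im,x,y,w,h,k:cv2.resize(im[y:y+h,x:x+w],None,fx=k,fy=k,interpolation=cv2.INTER_CUBIC)
cv2.imwrite('pics/c1.png',np.hstack([f(t,250,195,100,110,4),f(s,280,190,100,110,4)]))
```

```text
t 2.18 p [0.5099 0.1364 0.1575] yaw 23.2 q7 -0.1 F [ 1.3 -0.3  0.4] M [-0.01 -0.13 -0.04] w 0.0868 g 0.0
shift cm [0.24 0.12 7.35] rot [-0.001 -0.     0.004]
```

View pics/c1.png

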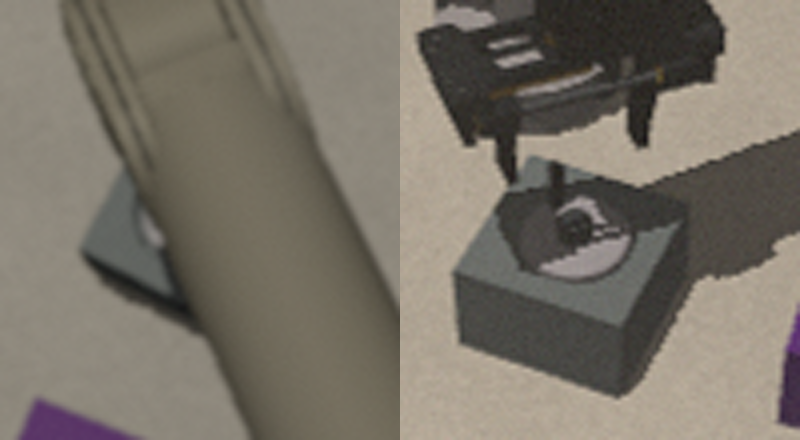

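The side crop shows the open fingers straddling the hub, at crop (575,230), with the crank clear between them. I descend and grip.

Emit:
carry_out(
  steps=[
    [[0.2,0.1,3,0,0,0],[0.2,0.1,5,0,0,0],[0.2,0.1,6.5,0,0,0],[0.2,0.1,7.2,0,0,0],[0.2,0.1,7.2,0,0,0],[0.2,0.1,7.2,0,0,0]],
  ],
)

```text
time: 2.78
ee_pos: [0.511, 0.1386, 0.0867]
eef_rot: [0.551, 0.834, 0.0, 0.001]
ft_force: [-0.3, 0.7, 0.6]
width: 0.0868
grip_force: 0.0
```

Emit:
carry_out(
  steps=[
    [[0,0,0,0,0,0],[0,0,0,0,0,0],[0,0,0,0,0,0],[0,0,0,0,0,0],[0,0,0,0,0,0],[0,0,0,0,0,0],[0,0,0,0,0,0],[0,0,0,0,0,0],[0,0,0,0,0,0],[0,0,0,0,0,0]],
  ],
  hand=1,
  squeeze=25,
)

```text
time: 3.62
ee_pos: [0.5102, 0.1393, 0.0855]
eef_rot: [0.55, 0.835, -0.0, 0.0]
ft_force: [-1.0, -1.0, -0.3]
width: 0.0283
grip_force: 0.0
```

Emit:
carry_out(
  steps=[
    [[0,0,0,0,0,0],[0,0,0,0,0,0],[0,0,0,0,0,0],[0,0,0,0,0,0],[0,0,0,0,0,0]],
  ],
)

```text
time: 4.03
ee_pos: [0.5102, 0.1393, 0.0855]
eef_rot: [0.55, 0.835, -0.0, -0.0]
ft_force: [-0.9, -0.2, -0.1]
width: 0.025
grip_force: 25.0
```

Emit:
carry_out(
  steps=[
    [[0,0,-1,0,0,0],[0,0,-2,0,0,0],[0,0,-4,0,0,0],[0,0,-6,0,0,0],[0,0,-8,0,0,0],[0,0,-10,0,0,0],[0,0,-13,0,0,0],[0,0,-16,0,0,0],[0,0,-18,0,0,0],[0,0,-18,0,0,0],[0,0,-18,0,0,0]],
  ],
)

```text
time: 4.95
ee_pos: [0.5105, 0.1396, 0.2668]
eef_rot: [0.55, 0.835, 0.001, 0.001]
ft_force: [0.4, 1.7, -3.7]
width: 0.0252
grip_force: 25.0
```

Run:
```python
from h import *
go(.560,-.120,.265,-27)
t=shot('top','t2.png');s=shot('side','s2.png')
f=lambda im,x,y,w,h,k:cv2.resize(im[y:y+h,x:x+w],None,fx=k,fy=k,interpolation=cv2.INTER_CUBIC)
cv2.imwrite('pics/c2.png',f(s,260,120,120,140,4))
```

```text
t 4.95 p [0.5105 0.1396 0.2668] yaw 23.2 q7 -0.05 F [ 0.4  1.7 -3.7] M [-0.01 -0.16 -0.  ] w 0.0252 g 25.0
shift cm [-25.81  -5.69   0.19] rot [ 0.003 -0.     0.876]
```

View pics/c2.png

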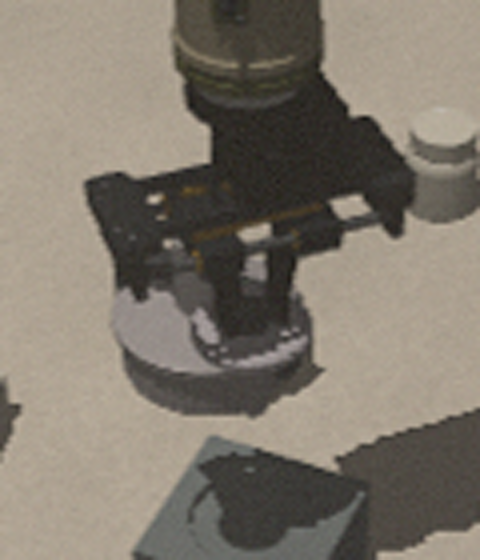

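The screw hangs in the gripper, wheel at crop (215,340) and crank behind the fingers. I carry it over to the pot.

Emit:
carry_out(
  steps=[
    [[-3,-0.6,0,0,0,0.1],[-6,-1.2,0,0,0,0.2],[-9,-1.9,0,0,0,0.3],[-12,-2.6,0,0,0,0.4],[-15,-3.3,0,0,0,0.5],[-18,-3.9,0,0,0,0.6],[-21,-4.6,0,0,0,0.7],[-24,-5.3,0,0,0,0.8],[-25.8,-5.7,0,0,0,0.876],[-25.8,-5.7,1,0,0,0.876],[-25.8,-5.7,2.5,0,0,0.876],[-25.8,-5.7,3.3,0,0,0.876],[-25.8,-5.7,3.3,0,0,0.876],[-25.8,-5.7,3.3,0,0,0.876]],
  ],
)

```text
time: 6.22
ee_pos: [0.5589, -0.1196, 0.2318]
eef_rot: [0.852, 0.523, -0.001, -0.001]
ft_force: [-0.3, -0.2, -3.1]
width: 0.0251
grip_force: 25.0
```

Run:
```python
from h import *
go(.560,-.120,.1775,-27)
t=shot('top','t3.png');s=shot('side','s3.png');s0=cv2.imread('pics/s0.png');t0=cv2.imread('pics/t0.png')
f=lambda im,x,y,w,h,k:cv2.resize(im[y:y+h,x:x+w],None,fx=k,fy=k,interpolation=cv2.INTER_CUBIC)
cv2.imwrite('pics/c3.png',np.vstack([np.hstack([f(s,270,130,80,100,5),f(s0,290,160,50,62.5.__int__(),8)[:500]])]))
print(f(s0,290,160,50,62,8).shape)
```

```text
t 6.22 p [ 0.5589 -0.1196  0.2318] yaw -26.9 q7 -0.45 F [-0.3 -0.2 -3.1] M [-0.01 -0.09 -0.03] w 0.0251 g 25.0
shift cm [0.02 0.12 5.43] rot [-0.002  0.     0.001]Traceback (most recent call last):
  File "<stdin>", line 5, in <module>
    return _nx.concatenate(arrs, 1, dtype=dtype, casting=casting)
           ~~~~~~~~~~~~~~~^^^^^^^^^^^^^^^^^^^^^^^^^^^^^^^^^^^^^^^
ValueError: all the input array dimensions except for the concatenation axis must match exactly, but along dimension 0, the array at index 0 has size 500 and the array at index 1 has size 496
```

Run:
```python
from h import *
s=cv2.imread('pics/s3.png');s0=cv2.imread('pics/s0.png')
f=lambda im,x,y,w,h,k:cv2.resize(im[y:y+h,x:x+w],None,fx=k,fy=k,interpolation=cv2.INTER_CUBIC)
cv2.imwrite('pics/c3.png',np.hstack([f(s,270,130,80,100,5),f(s0,290,160,50,60,8)[:,:400] if 0 else cv2.copyMakeBorder(f(s0,290,160,50,60,8),0,20,0,0,cv2.BORDER_CONSTANT)]))
```

```text
(no output)
```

View pics/c3.png

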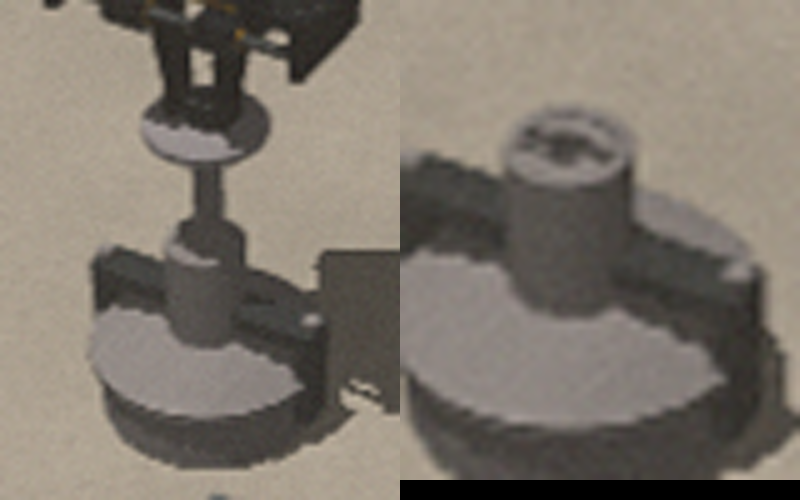

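Left crop: the shank (centre column ≈208) hangs about over the neck (edges 165 to 242). I refine this with edge profiles.

Run:
```python
from h import *
np.set_printoptions(precision=4,suppress=True,linewidth=200)
s=cv2.cvtColor(cv2.imread('pics/s3.png'),7-1).astype(float);s0=cv2.cvtColor(cv2.imread('pics/s0.png'),6).astype(float);t0=cv2.cvtColor(cv2.imread('pics/t0.png'),6).astype(float)
print('shank');print(s[163:172,302:322].astype(int))
print('s0 neck');print(s0[170:188,298:325].astype(int))
print('t0 neck');print(t0[224:250,376:404].astype(int))
# disc of held screw: rows
print('disc');print(s[146:164,294:328].astype(int))
```

```text
shank
[[160 166 168 154 136 118  92  75  72  75  74  64 102 122 142 162 162 161 156 158]
 [164 161 160 164 161 152 107  58  65  69  66  59 105 153 162 161 158 159 160 160]
 [162 157 163 161 159 164 121  63  65  65  72  62 113 152 162 161 158 159 160 157]
 [160 159 157 161 161 164 125  65  63  67  67  62 109 152 159 155 158 162 161 160]
 [156 159 158 156 161 168 124  63  66  68  67  67 109 153 160 159 160 160 161 158]
 [160 161 163 160 159 166 124  61  67  65  71  62  87 143 159 158 157 154 156 156]
 [162 163 161 165 163 164 122  62  66  70  66  67  89 143 164 159 159 157 157 157]
 [162 163 163 160 162 165 122  62  67  72  68  67  89 137 164 157 159 156 158 156]
 [163 166 161 158 161 167 135  74  66  69  69  62  91 141 161 161 160 156 157 159]]
s0 neck
[[155 156 156 157 154 156 157 154 156 156 157 154 155 159 156 154 153 153 153 150 149 154 152 149 148 156 156]
 [156 156 152 156 157 161 155 153 155 155 157 158 158 160 160 156 154 154 154 157 153 152 154 154 154 152 153]
 [156 157 159 158 160 157 157 158 158 158 153 156 156 155 153 156 158 157 159 153 155 154 149 153 153 154 151]
 [158
[... 6467 characters left out ...]
165]
 [163 163 165 163 166 134 100 123 140 144 145 143 146 144 144 144 146 142 141 144 145 120  81  84  81  70  68  72 119 158 155 161 159 162]
 [166 163 161 162 166 162 125 101 112 125 136 141 146 141 146 143 145 146 143 145 143 141 137 126  98  67  87 122 155 157 159 159 161 161]
 [161 161 159 163 163 165 163 140 104  83  80 108 123 135 147 144 141 141 138 133 122 105  85  76  81 109 145 165 164 162 161 160 160 161]
 [162 162 158 160 161 163 166 165 162 135 110 100  90  83  80  77  85  86  76  71  76  77  82 105 146 164 160 160 160 159 160 159 157 158]
 [167 162 162 163 161 163 160 158 160 166 168 154 136 118  92  75  72  75  74  64 102 122 142 162 162 161 156 158 159 162 159 158 159 163]]
```

Run:
```python
from h import *
np.set_printoptions(precision=4,suppress=True)
def ony(uv,y):
    o,d=ray('side',uv);return (o+d*(y-o[1])/d[1])
print('shank',ony((311.1,167),-.12),'neck',ony((310.7,185),-.12),ony((310.6,178),-.12))
print('disc',onz('side',(310.9,161.5),.2283)-[0,.04,0],'discLR',onz('side',(298,154.5),.2283),onz('side',(323.7,154.5),.2283))
print('neck',onz('side',(310.7,182.6),.136)-[0,.027,0],onz('side',(310.7,173.6),.136)+[0,.027,0])
print('t0 neck', onz('top',(390.3,235.7),.136))
im=cv2.imread('pics/t0.png');g=cv2.cvtColor(im,6)
print(onz('top',((384.6+398.8)/2,236),.136),onz('top',(390,(227+244.6)/2),.136))
```

```text
shank [ 0.5576 -0.12    0.1772] neck [ 0.5611 -0.12    0.1051] [ 0.5605 -0.12    0.1337]
disc [ 0.5542 -0.1181  0.2283] discLR [ 0.5959 -0.1132  0.2283] [ 0.5173 -0.1154  0.2283]
neck [ 0.5585 -0.1204  0.136 ] [ 0.5614 -0.1132  0.136 ]
t0 neck [ 0.5592 -0.122   0.136 ]
[ 0.5587 -0.126   0.136 ] [ 0.5588 -0.1211  0.136 ]
```

Emit:
carry_out(
  steps=[
    [[0,0.23,0,0,0,0],[0,0.23,0.5,0,0,0],[0,0.23,0.8,0,0,0],[0,0.23,1.1,0,0,0],[0,0.23,1.3,0,0,0],[0,0.23,1.5,0,0,0],[0,0.23,1.7,0,0,0],[0,0.23,1.7,0,0,0]],
  ],
)

```text
time: 6.98
ee_pos: [0.5613, -0.1213, 0.2151]
eef_rot: [0.853, 0.523, -0.0, -0.0]
ft_force: [-0.7, 0.8, -2.9]
width: 0.0248
grip_force: 25.0
```

Emit:
carry_out(
  steps=[
    [[0,0,0.3,0,0,0],[0,0,0.6,0,0,0],[0,0,0.9,0,0,0],[0,0,1.2,0,0,0],[0,0,1.2,0,0,0]],
  ],
)

```text
time: 7.4
ee_pos: [0.5612, -0.1213, 0.2027]
eef_rot: [0.853, 0.523, -0.0, -0.0]
ft_force: [-0.2, 0.8, -3.1]
width: 0.025
grip_force: 25.0
```

Run:
```python
from h import *
go(.561,-.1205,.18,-27)
```

```text
t 7.4 p [ 0.5612 -0.1213  0.2027] yaw -27.0 q7 -0.46 F [-0.2  0.8 -3.1] M [ 0.01 -0.09  0.05] w 0.025 g 25.0
shift cm [ 0.06 -0.05  2.27] rot [-0.001  0.     0.   ]
```

Emit:
carry_out(
  steps=[
    [[0,0,0.4,0,0,0],[0,0,0.8,0,0,0],[0,0,1.2,0,0,0],[0,0,1.6,0,0,0],[0,0,2,0,0,0],[0,0,2.2,0,0,0],[0,0,2.2,0,0,0],[0,0,2.2,0,0,0]],
  ],
)

```text
time: 8.07
ee_pos: [0.5615, -0.1213, 0.1815]
eef_rot: [0.853, 0.523, -0.0, -0.0]
ft_force: [1.2, 0.5, -2.4]
width: 0.025
grip_force: 25.0
```

Emit:
carry_out(
  steps=[
    [[0,0,0.05,0,0,0],[0,0,0.1,0,0,0],[0,0,0.15,0,0,0],[0,0,0.2,0,0,0],[0,0,0.2,0,0,0]],
  ],
)

```text
time: 8.48
ee_pos: [0.5615, -0.1213, 0.1795]
eef_rot: [0.853, 0.523, 0.0, 0.0]
ft_force: [-0.4, -0.3, -3.9]
width: 0.025
grip_force: 25.0
```

Emit:
carry_out(
  steps=[
    [[0,0,0.05,0,0,0],[0,0,0.1,0,0,0],[0,0,0.15,0,0,0],[0,0,0.2,0,0,0],[0,0,0.2,0,0,0]],
  ],
)

```text
time: 8.9
ee_pos: [0.5615, -0.1213, 0.1774]
eef_rot: [0.853, 0.523, -0.0, 0.0]
ft_force: [0.3, -0.5, -3.3]
width: 0.0247
grip_force: 25.0
```

Emit:
carry_out(
  steps=[
    [[0,0,0.05,0,0,0],[0,0,0.1,0,0,0],[0,0,0.15,0,0,0],[0,0,0.15,0,0,0]],
  ],
)

```text
time: 9.23
ee_pos: [0.5618, -0.1211, 0.1767]
eef_rot: [0.853, 0.523, 0.0, 0.0]
ft_force: [-0.3, 1.0, 4.5]
width: 0.0248
grip_force: 25.0
```

Emit:
carry_out(
  steps=[
    [[0,0,-0.06,0,0,-0.1],[0,0,-0.07,0,0,-0.2],[0,0,-0.08,0,0,-0.3],[0,0,-0.1,0,0,-0.4],[0,0,-0.11,0,0,-0.5],[0,0,-0.13,0,0,-0.6],[0,0,-0.13,0,0,-0.6]],
  ],
)

```text
time: 9.82
ee_pos: [0.5615, -0.1213, 0.1776]
eef_rot: [0.658, 0.753, -0.0, 0.0]
ft_force: [-1.4, 0.9, 3.5]
width: 0.0251
grip_force: 25.0
```

Run:
```python
from h import *
go(.5615,-.121,.178)
```

```text
t 9.82 p [ 0.5615 -0.1213  0.1776] yaw 7.7 q7 0.12 F [-1.4  0.9  3.5] M [ 0.26  0.15 -0.05] w 0.0251 g 25.0
shift cm [ 0.03  0.01 -0.04] rot [0. 0. 0.]
```

Still lightly pressed on the ramp (3.5 N). I continue, turning to about 85° in total.

Emit:
carry_out(
  steps=[
    [[0,0,-0.02,0,0,-0.1],[0,0,-0.04,0,0,-0.2],[0,0,-0.06,0,0,-0.3],[0,0,-0.07,0,0,-0.4],[0,0,-0.08,0,0,-0.5],[0,0,-0.09,0,0,-0.6],[0,0,-0.1,0,0,-0.7],[0,0,-0.1,0,0,-0.7]],
  ],
)

```text
time: 10.48
ee_pos: [0.5614, -0.1214, 0.178]
eef_rot: [0.362, 0.932, 0.0, -0.0]
ft_force: [-0.7, 0.2, -2.4]
width: 0.0251
grip_force: 25.0
```

Run:
```python
from h import *
go(.5615,-.121,.178)
```

```text
t 10.48 p [ 0.5614 -0.1214  0.178 ] yaw 47.6 q7 0.78 F [-0.7  0.2 -2.4] M [ 0.2  -0.13  0.03] w 0.0251 g 25.0
shift cm [0.02 0.04 0.  ] rot [0. 0. 0.]
```

Emit:
carry_out(
  steps=[
    [[0,0,0.02,0,0,-0.05],[0,0,0.05,0,0,-0.1],[0,0,0.08,0,0,-0.15],[0,0,0.08,0,0,-0.15]],
  ],
)

```text
time: 10.82
ee_pos: [0.5613, -0.1215, 0.177]
eef_rot: [0.293, 0.956, -0.0, -0.0]
ft_force: [0.3, 0.5, -4.1]
width: 0.025
grip_force: 25.0
```

Emit:
carry_out(
  steps=[
    [[0,0,0.02,0,0,-0.06],[0,0,0.04,0,0,-0.12],[0,0,0.06,0,0,-0.12]],
  ],
)

```text
time: 11.07
ee_pos: [0.5614, -0.1214, 0.1766]
eef_rot: [0.235, 0.972, -0.0, -0.0]
ft_force: [-0.8, 0.7, -3.5]
width: 0.0249
grip_force: 25.0
```

Run:
```python
from h import *
go(.5615,-.121,.178)
```

```text
t 11.07 p [ 0.5614 -0.1214  0.1766] yaw 62.8 q7 1.04 F [-0.8  0.7 -3.5] M [ 0.06 -0.11  0.02] w 0.0249 g 25.0
shift cm [ 0.01  0.04 -0.14] rot [0. 0. 0.]
```

The lugs have lost support, so they are at the entry. I lower gently.

Emit:
carry_out(
  steps=[
    [[0,0,0.05,0,0,0],[0,0,0.1,0,0,0],[0,0,0.15,0,0,0],[0,0,0.2,0,0,0],[0,0,0.25,0,0,0],[0,0,0.3,0,0,0],[0,0,0.3,0,0,0]],
  ],
)

```text
time: 11.65
ee_pos: [0.5615, -0.1213, 0.1739]
eef_rot: [0.234, 0.972, -0.0, -0.0]
ft_force: [0.0, 0.9, -3.9]
width: 0.025
grip_force: 25.0
```

Run:
```python
from h import *
go(.5615,-.121,.1705)
```

```text
t 11.65 p [ 0.5615 -0.1213  0.1739] yaw 62.9 q7 1.04 F [ 0.   0.9 -3.9] M [ 0.11 -0.08 -0.  ] w 0.025 g 25.0
shift cm [0.01 0.03 0.34] rot [0. 0. 0.]
```

Emit:
carry_out(
  steps=[
    [[0,0,0.05,0,0,0],[0,0,0.1,0,0,0],[0,0,0.15,0,0,0],[0,0,0.2,0,0,0],[0,0,0.25,0,0,0],[0,0,0.25,0,0,0]],
  ],
)

```text
time: 12.15
ee_pos: [0.5615, -0.1213, 0.1713]
eef_rot: [0.234, 0.972, -0.0, -0.0]
ft_force: [0.0, -0.5, -3.6]
width: 0.0252
grip_force: 25.0
```

Emit:
carry_out(
  steps=[
    [[0,0,0.05,0,0,0],[0,0,0.1,0,0,0],[0,0,0.1,0,0,0]],
  ],
)

```text
time: 12.4
ee_pos: [0.5616, -0.1213, 0.1707]
eef_rot: [0.234, 0.972, -0.0, 0.0]
ft_force: [-1.1, 0.2, -0.2]
width: 0.0247
grip_force: 25.0
```

Dropped in: the origin is 7.7 mm below the crest and support is felt again. Now clockwise along the helix, 2.55 mm/rad.

Emit:
carry_out(
  steps=[
    [[0,0,0.025,0,0,0.1],[0,0,0.05,0,0,0.2],[0,0,0.075,0,0,0.3],[0,0,0.1,0,0,0.4],[0,0,0.1,0,0,0.4]],
  ],
)

```text
time: 12.82
ee_pos: [0.5617, -0.121, 0.1697]
eef_rot: [0.424, 0.906, 0.0, 0.0]
ft_force: [-0.4, 0.8, -1.1]
width: 0.025
grip_force: 25.0
```

Run:
```python
from h import *
go(.5615,-.121,.1705)
```

```text
t 12.82 p [ 0.5617 -0.121   0.1697] yaw 39.8 q7 0.65 F [-0.4  0.8 -1.1] M [0.16 0.03 0.06] w 0.025 g 25.0
shift cm [ 0.02 -0.02 -0.08] rot [0. 0. 0.]
```

Good, it follows the thread. I continue.

Emit:
carry_out(
  steps=[
    [[0,0,0.025,0,0,0.1],[0,0,0.05,0,0,0.2],[0,0,0.075,0,0,0.3],[0,0,0.1,0,0,0.4],[0,0,0.127,0,0,0.5],[0,0,0.153,0,0,0.6],[0,0,0.18,0,0,0.7],[0,0,0.204,0,0,0.8],[0,0,0.23,0,0,0.9],[0,0,0.255,0,0,1.0],[0,0,0.28,0,0,1.1],[0,0,0.305,0,0,1.2],[0,0,0.33,0,0,1.3],[0,0,0.356,0,0,1.4],[0,0,0.356,0,0,1.4]],
  ],
)

```text
time: 14.07
ee_pos: [0.5619, -0.1212, 0.1661]
eef_rot: [0.907, 0.421, 0.0, 0.0]
ft_force: [1.3, 0.8, -1.1]
width: 0.0248
grip_force: 25.0
```

Emit:
carry_out(
  steps=[
    [[0,0,0.025,0,0,0.1],[0,0,0.05,0,0,0.2],[0,0,0.075,0,0,0.3],[0,0,0.1,0,0,0.4],[0,0,0.127,0,0,0.5],[0,0,0.153,0,0,0.6],[0,0,0.18,0,0,0.7],[0,0,0.204,0,0,0.8],[0,0,0.23,0,0,0.9],[0,0,0.255,0,0,1.0],[0,0,0.28,0,0,1.1],[0,0,0.305,0,0,1.2],[0,0,0.33,0,0,1.3],[0,0,0.34,0,0,1.34],[0,0,0.34,0,0,1.34]],
  ],
)

```text
time: 15.32
ee_pos: [0.5619, -0.1218, 0.1628]
eef_rot: [0.973, -0.231, 0.001, 0.0]
ft_force: [0.5, -1.6, -0.1]
width: 0.0249
grip_force: 25.0
```

Run:
```python
from h import *
go(.5615,-.121,.1705)
```

```text
t 15.32 p [ 0.5619 -0.1218  0.1628] yaw -116.7 q7 -1.98 F [ 0.5 -1.6 -0.1] M [-0.29 -0.23  0.06] w 0.0249 g 25.0
shift cm [-0.07 -0.05 -0.77] rot [0. 0. 0.]
```

Emit:
carry_out(
  steps=[
    [[0,0,0,0,0,0],[0,0,0,0,0,0],[0,0,0,0,0,0],[0,0,0,0,0,0],[0,0,0,0,0,0],[0,0,0,0,0,0],[0,0,0,0,0,0],[0,0,0,0,0,0],[0,0,0,0,0,0],[0,0,0,0,0,0],[0,0,0,0,0,0],[0,0,0,0,0,0],[0,0,0,0,0,0]],
  ],
  hand=-1,
)

```text
time: 16.4
ee_pos: [0.5615, -0.1213, 0.1625]
eef_rot: [0.973, -0.233, 0.0, 0.0]
ft_force: [-0.2, 0.2, 0.3]
width: 0.087
grip_force: 0.0
```

Emit:
carry_out(
  steps=[
    [[0,0,-2,0,0,0],[0,0,-4,0,0,0],[0,0,-6,0,0,0],[0,0,-6,0,0,0],[0,0,-6,0,0,-0.12],[0,0,-6,0,0,-0.24],[0,0,-6,0,0,-0.36],[0,0,-6,0,0,-0.48],[0,0,-6,0,0,-0.6],[0,0,-6,0,0,-0.72],[0,0,-6,0,0,-0.84],[0,0,-6,0,0,-0.96],[0,0,-6,0,0,-1.08],[0,0,-6,0,0,-1.2],[0,0,-6,0,0,-1.32],[0,0,-6,0,0,-1.44],[0,0,-6,0,0,-1.57],[0,0,-6,0,0,-1.57]],
  ],
)

```text
time: 17.9
ee_pos: [0.5614, -0.1213, 0.2221]
eef_rot: [0.851, 0.525, -0.0, -0.0]
ft_force: [0.1, -0.0, -0.3]
width: 0.0867
grip_force: 0.0
```

Run:
```python
from h import *
go(.5617,-.1215,.1628,63.3)
s=shot('side','s4.png')
f=lambda im,x,y,w,h,k:cv2.resize(im[y:y+h,x:x+w],None,fx=k,fy=k,interpolation=cv2.INTER_CUBIC)
cv2.imwrite('pics/c4.png',f(s,265,120,100,110,5))
d=np.array([.561,-.121]);
for A in(133,153,173):
    e=.032*np.array([np.cos(np.radians(A)),np.sin(np.radians(A))])
    print(A,[(np.round((np.array(proj('side',[d[0]+e[0],d[1]+e[1],z]))-[265,120])*5)) for z in(.159,.199)])
```

```text
t 17.9 p [ 0.5614 -0.1213  0.2221] yaw -26.6 q7 -0.43 F [ 0.1 -0.  -0.3] M [-0.06 -0.1   0.  ] w 0.0867 g 0.0
shift cm [-0.    0.04  5.93] rot [-0.   -0.   -1.57]
133 [array([259., 280.]), array([257., 228.])]
153 [array([270., 272.]), array([269., 220.])]
173 [array([276., 262.]), array([275., 210.])]
```

View pics/c4.png

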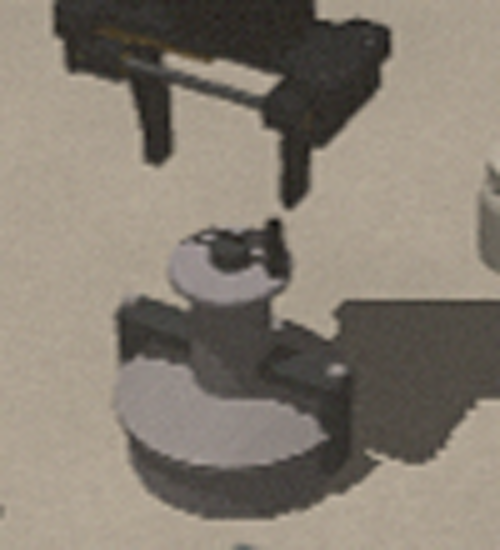

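The screw sits straight in the neck with its crank at crop (275,250), as predicted for 153° (a half turn). I rotate on and regrasp.

Emit:
carry_out(
  steps=[
    [[0,0,0,0,0,-0.12],[0,0,0,0,0,-0.24],[0,0,0,0,0,-0.36],[0,0,0,0,0,-0.48],[0,0,0,0,0,-0.6],[0,0,0,0,0,-0.72],[0,0,0,0,0,-0.84],[0,0,0,0,0,-0.96],[0,0,0,0,0,-1.08],[0,0,0,0,0,-1.2],[0,0,0,0,0,-1.32],[0,0,0,0,0,-1.44],[0,0,0,0,0,-1.57],[0,0,0,0,0,-1.57],[0,0,2,0,0,-1.57],[0,0,4,0,0,-1.57],[0,0,5.5,0,0,-1.57],[0,0,6,0,0,-1.57],[0,0,6,0,0,-1.57],[0,0,6,0,0,-1.57]],
  ],
)

```text
time: 19.62
ee_pos: [0.5618, -0.1212, 0.1631]
eef_rot: [0.235, 0.972, 0.0, 0.0]
ft_force: [0.6, -0.3, 0.4]
width: 0.087
grip_force: 0.0
```

Emit:
carry_out(
  steps=[
    [[0,0,0,0,0,0],[0,0,0,0,0,0],[0,0,0,0,0,0],[0,0,0,0,0,0],[0,0,0,0,0,0],[0,0,0,0,0,0],[0,0,0,0,0,0],[0,0,0,0,0,0],[0,0,0,0,0,0],[0,0,0,0,0,0],[0,0,0,0,0,0],[0,0,0,0,0,0],[0,0,0,0,0,0],[0,0,0,0,0,0],[0,0,0,0,0,0]],
  ],
  hand=1,
  squeeze=25,
)

```text
time: 20.87
ee_pos: [0.5615, -0.1213, 0.1625]
eef_rot: [0.234, 0.972, -0.0, 0.0]
ft_force: [0.1, -1.0, -0.8]
width: 0.0251
grip_force: 25.0
```

Run:
```python
from h import *
go(.5617,-.1215,.1628,63.3)
```

```text
t 20.87 p [ 0.5615 -0.1213  0.1625] yaw 63.0 q7 1.05 F [ 0.1 -1.  -0.8] M [ 0.04 -0.19  0.03] w 0.0251 g 25.0
shift cm [-0.03 -0.01 -0.03] rot [-0.     0.    -0.006]
```

Emit:
carry_out(
  steps=[
    [[0,0,0.025,0,0,0.1],[0,0,0.05,0,0,0.2],[0,0,0.075,0,0,0.3],[0,0,0.1,0,0,0.4],[0,0,0.127,0,0,0.5],[0,0,0.153,0,0,0.6],[0,0,0.18,0,0,0.7],[0,0,0.204,0,0,0.8],[0,0,0.23,0,0,0.9],[0,0,0.255,0,0,1.0],[0,0,0.28,0,0,1.1],[0,0,0.305,0,0,1.2],[0,0,0.33,0,0,1.3],[0,0,0.356,0,0,1.4],[0,0,0.382,0,0,1.5],[0,0,0.4,0,0,1.57],[0,0,0.4,0,0,1.57]],
  ],
)

```text
time: 22.28
ee_pos: [0.5615, -0.1214, 0.1585]
eef_rot: [0.853, 0.521, -0.0, 0.0]
ft_force: [-0.2, -0.3, -0.0]
width: 0.0256
grip_force: 25.0
```

Emit:
carry_out(
  steps=[
    [[0,0,0.025,0,0,0.1],[0,0,0.05,0,0,0.2],[0,0,0.075,0,0,0.3],[0,0,0.1,0,0,0.4],[0,0,0.127,0,0,0.5],[0,0,0.153,0,0,0.6],[0,0,0.18,0,0,0.7],[0,0,0.204,0,0,0.8],[0,0,0.23,0,0,0.9],[0,0,0.255,0,0,1.0],[0,0,0.28,0,0,1.1],[0,0,0.305,0,0,1.2],[0,0,0.33,0,0,1.3],[0,0,0.356,0,0,1.4],[0,0,0.382,0,0,1.5],[0,0,0.402,0,0,1.58],[0,0,0.402,0,0,1.58],[0,0,0.402,0,0,1.58]],
  ],
)

```text
time: 23.78
ee_pos: [0.5615, -0.1212, 0.1545]
eef_rot: [0.972, -0.236, 0.0, 0.0]
ft_force: [-0.5, 0.3, 0.1]
width: 0.0251
grip_force: 25.0
```

Run:
```python
from h import *
go(.5617,-.1215,.1545,-117)
s=shot('side','s5.png')
f=lambda im,x,y,w,h,k:cv2.resize(im[y:y+h,x:x+w],None,fx=k,fy=k,interpolation=cv2.INTER_CUBIC)
cv2.imwrite('pics/c5.png',f(s,265,120,100,110,5))
```

```text
t 23.78 p [ 0.5615 -0.1212  0.1545] yaw -117.3 q7 -1.98 F [-0.5  0.3  0.1] M [0.11 0.04 0.02] w 0.0251 g 25.0
shift cm [ 0.03  0.02 -0.  ] rot [ 0.    -0.    -0.004]
```

View pics/c5.png

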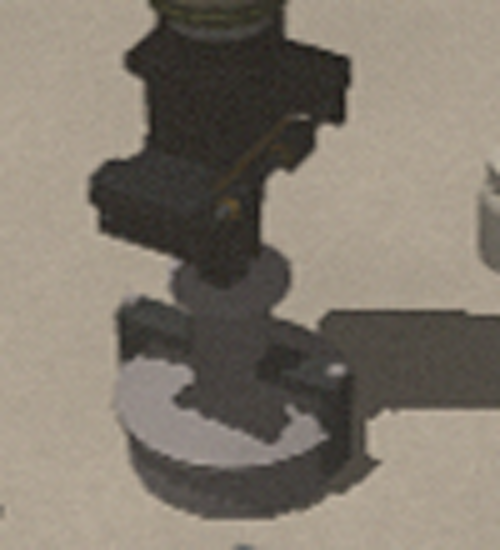

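The gripper still holds the hub with the wheel just above the neck, at crop (230,280). One full turn is made and the screw has sunk about 16 mm, so I hand in.

```bash
python3 -c "
from bench import r
print(r.close_job())"
```

```text
the job is handed in; nothing more can be done
None
```

The job is handed in after about 24 s of robot time: the screw rested on the thread, was turned back until it dropped in, then forward one full turn to about 24 mm below the crest (with one regrasp halfway), and is still held in the gripper.

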